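# Wedge up the short foot of the stock rack

### The job

The low steel stock rack on the bench has lost the pad under one foot, the near one at its right-hand end as the robot sees it, so that foot hangs clear of the bench. Take the one wooden wedge that suits the gap (thin enough at its tip to go under, thicker than the gap at its heel) and push it straight in, thin end first, flat on the bench and centred under that foot, until it has raised the foot and jams tight and will go no further; then let go. Leave the other two wooden pieces where they lie.

Things in the scene. Friction and masses are not known exactly. Their poses are not given: they have to be found in the camera images.
- wedge: The right wedge: smooth brown wood, 150 x 40 mm, 60 g, lying flat, tip away from the robot; 4 mm thick at the tip, even slope to 25 at the heel, upright sides. Origin: centre of its underside; x points heel to tip (tip at +75 mm), z up. With 57 mm of it under it meets the foot, then lifts it (3 to 8 N of push, more if pressed down), and jams with 79 mm under, its origin 4 mm past the foot's edge.
- thin_shim: A thin wooden shim of the same wood, 150 x 28 mm, only 4 mm thick at the tip and 9 mm at the heel: it would slide under the foot without ever touching it. Not to be moved. Origin: centre of its underside; x axis towards its tip.
- blunt_wedge: A blunt wooden wedge of the same wood, shorter, wider and thicker, 110 x 48 mm, 19 mm thick at its thin end and 36 mm at its heel: it cannot enter the gap. Not to be moved. Origin: centre of its underside; x axis towards its thin end.
- short_foot (a point): Middle of the front lower edge of the padless foot, a dark steel plate 60 mm wide, 90 long, 6 thick, its underside 12 mm above the bench. x points level in under the rack, square to that edge (push this way), y left along it, z up. The grey rack (deck top 134 mm high, starting 50 mm behind this edge) does not slide; this end lifts at about 3 N, and stops firmly 3 mm up. Space below is free.
Mind the look-alikes: they are no part of the job. Leave any purple or turquoise look-alike of the wedge alone.

How it is judged:
At the end, for the whole second after the job is handed in: The wedge lies flat and at rest under the short foot, holding it at least 1.5 mm above its starting height (it can rise 3 mm); its middle is within 40 mm of the foot's front edge lengthwise and 18 mm of its centre sideways, and it points straight in within 0.25 rad (14 degrees) (height (world z) of short_foot above 0.0135 m and y of wedge in the frame of short_foot between -0.018 and 0.018 m and x of wedge in the frame of short_foot between -0.04 and 0.04 m and angle between the x axis of wedge and the x axis of short_foot, either way round below 0.25 rad and height (world z) of wedge below 0.004 m and angle between wedge's own z axis and vertical below 0.07 rad and linear speed of wedge below 0.01 m/s); the robot touches nothing.
It fails at once if the thin shim is moved by more than 30 mm (distance of thin_shim from where it was at the start of the episode above 0.03 m).
It fails at once if the blunt wedge is moved by more than 30 mm (distance of blunt_wedge from where it was at the start of the episode above 0.03 m).
It also fails if it takes over 48 s, if anything falls off the work surface, if the arm or the gripper's body presses on something with over 40 N, if the wrist force passes 120 N, or if a joint passes its speed limit or range.

### The arm

A 6-joint arm with a two-finger parallel gripper is mounted at the origin on the work surface. World frame = base frame: x ahead of the robot, y to its left, z up, the work surface at z = 0. Lengths are in m, angles in rad, forces in N, time in s.
With the tool pointing down it reaches from about 0.4 to 0.825 m from the base axis. Payload 7 kg.
Tool frame: the origin (TCP) lies at the centre of the arm's flange, where the gripper is bolted on; the fingertips stand 178 mm ahead of it and the grasp point (between the pads) lies 159 mm ahead of it; z points along the fingers, y is the direction in which the jaws open and shut (so a half turn about z gives the same grasp; the last joint's range is limited). The gripper opens to 88 mm and grips with 3 to 60 N. Pads are 19 mm wide; open, the fingers measure 130 mm over their backs; the gripper's body (78 mm by 193 mm) begins 47 mm behind the grasp point.
Start: joints at [-0.902, 0.359, 0.012, 0, -1.224, -0.288], TCP at [0.251, -0.627, 0.405] pointing down, gripper open.
Joint ranges: [-3.07, 3.07], [-1.43, 2.12], [-1.02, 1.25], [-3.03, 1.67], [-3.05, -0], [-3.03, 3.03]. Speed limits (rad/s): [2.39, 2.39, 3.01, 3.14, 3.14, 3.14].

### API

Orientations are given as [roll, pitch, yaw] about the fixed x, y, z axes, in that order (R = Rz(yaw) Ry(pitch) Rx(roll)).
In Python, from station import arm gives the robot as it stands.
- The arm moves only by the shell command python3 -m handwheel 'ROWS' [OPENING] [FORCE]. ROWS is JSON, a list of rows, each a list of 4 numbers: the shift along the world's x, y, z in cm, then the turn about the world's z in rad. In form: [[dx, dy, dz, yaw], ...]. A call has 1 to 20 rows; each row shifts and turns the commanded pose from where the row before left it; what a row does not reach is not made up. A row lasts 1/10 s, in which the tool goes at most 50 mm and 8.59 degrees, less where a joint would pass 70% of its speed; a pose out of reach is approached as far as the arm can. A call is refused whole if a number of a shift passes 5 or a number of a turn 0.15, either way. A call with a gripper value outside its range is refused whole. OPENING is the closure, from 0 (fully open) to 1 (shut), set as the call begins (- or left out, the last holds). The fingers move at their own pace and stop on an object; FORCE is the grip in N (left out, the last holds). Time passes only in rows, so rows that do not move let the fingers close. It gives the time, the measured TCP pose, the force and the opening at its end, in the units of the state.
- arm.get_state(): the state, without advancing time (a new reading comes with each control period).
- arm.grab_frame(name): name is "side" or "top"; returns a dict with "image" (480x640x3 uint8, red, green, blue), "depth" (480x640 float32, m along the optical axis (not along the pixel's ray), 0 where there is no reading), "vfov" (degrees; the focal length in pixels is half the picture's height over the tangent of half this angle, whatever the lens; pixels are square), "cx", "cy" (the principal point, pixels), "rvec" (rotation vector, rad) and "tvec" (3), from world to camera coordinates, as OpenCV has them. Camera axes: x right, y down, z forward; pixel columns grow to the right and rows downward; lengths in m; the calibration is good to about 2 mm. A picture is of the moment at which its call begins.
- arm.job_done(): hands the job in, once; it reports no verdict.
The state is a dict: "t": time; "q": joint angles; "qd": joint speeds; "joint_efforts": joint torques, N m; "eef_pos": TCP position; "ee_rot": TCP orientation; "force": force on the tool from outside, world axes, zero at the start; "moment": the same for the moment, N m; "width": finger opening in m.
Only numpy, scipy, OpenCV 4.12 (cv2) and the standard library are available. Lean on these libraries where they do the work, as an engineer would, in place of code of your own. Each camera call takes 0.05 s, during which the arm holds its last target.

## Working session

There is one attempt and no reset: what is moved stays moved. The work goes in short steps, Python scripts to look and compute and a shell command to move; the robot and the scene stay as the last step left them, time stands still between calls to the robot, and variables do not carry over. Pictures are saved under pics/ and viewed, and the job is handed in when it is done.

```bash
mkdir -p pics
cat > h.py <<'E'
import numpy as np, cv2, pickle
from station import arm
def grab(n,tag):
    f=arm.grab_frame(n); cv2.imwrite(f'pics/{tag}.png',f['image'][:,:,::-1]); pickle.dump(f,open(f'pics/{tag}.pkl','wb')); return f
def cam(f):
    fl=f['image'].shape[0]/2/np.tan(np.radians(f['vfov'])/2); R,_=cv2.Rodrigues(np.array(f['rvec'],float)); return fl,R,np.array(f['tvec'],float).ravel()
def ray(f,uv,z):
    fl,R,t=cam(f); uv=np.atleast_2d(uv).astype(float)
    d=np.c_[(uv[:,0]-f['cx'])/fl,(uv[:,1]-f['cy'])/fl,np.ones(len(uv))]@R; o=-R.T@t
    return o+d*((z-o[2])/d[:,2])[:,None]
def deproj(f):
    fl,R,t=cam(f); h,w=f['depth'].shape; v,u=np.mgrid[:h,:w]; D=f['depth']
    P=np.stack([(u-f['cx'])/fl*D,(v-f['cy'])/fl*D,D],-1); return (P-t)@R
E
python3 - <<'E'
from h import *
for n in('top','side'):
    f=grab(n,n+'0'); fl,R,t=cam(f); print(n,f['vfov'],f['cx'],f['cy'],-R.T@t)
s=arm.get_state(); print({k:np.round(v,3) for k,v in s.items()})
E
```

```text
top 44.38844908351825 317.9425817792575 239.13905934959575 [ 0.34968688 -0.04576202  1.1644939 ]
side 52.55037549103085 323.24090138981063 235.87230515713327 [-0.0039663  -0.46218728  0.76823859]
{'t': np.float64(0.1), 'q': array([-0.902,  0.359,  0.011, -0.   , -1.224, -0.288]), 'qd': array([ 0.001, -0.001,  0.004, -0.   , -0.001, -0.   ]), 'joint_efforts': array([-2.0000e-03, -5.8416e+01,  2.9375e+01,  7.0160e+00,  1.0000e-02,
       -0.0000e+00]), 'eef_pos': array([ 0.251, -0.626,  0.404]), 'ee_rot': array([ 3.14 , -0.   , -2.761]), 'force': array([-0.262,  0.042, -0.388]), 'moment': array([0.028, 0.06 , 0.012]), 'width': np.float64(0.087)}
```

View pics/top0.png

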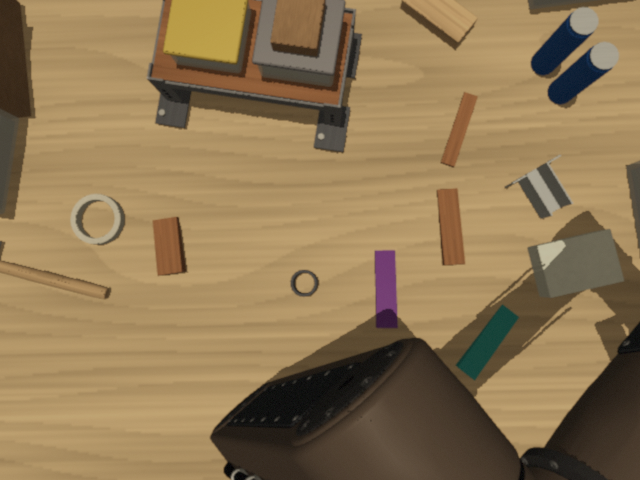

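View pics/side0.png

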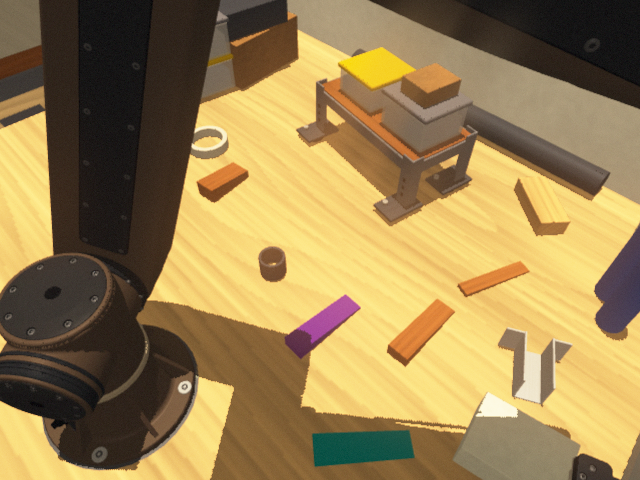

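The top view shows the wedge at about (451,227), the shim at (459,130), the blunt wedge at (169,246) and the short foot at about (331,135). Next I'll measure them.

Run:
```python
from h import *
f=pickle.load(open('pics/top0.pkl','rb')); im=f['image']; P=deproj(f)
hsv=cv2.cvtColor(im,cv2.COLOR_RGB2HSV)
for n,(u,v) in dict(w=(451,227),s=(459,130),b=(169,246)).items(): print(n,hsv[v,u],P[v,u].round(3))
print('table',hsv[180,300],hsv[300,560],'foot',hsv[140,330],P[140,330].round(4),P[118,165].round(4))
m=cv2.inRange(hsv,(3,115,60),(13,255,215))
c,_=cv2.findContours(m,cv2.RETR_EXTERNAL,2)
for k in c:
    if cv2.contourArea(k)>300: 
        r=cv2.minAreaRect(k); b=cv2.boxPoints(r); print(np.round(r[0]),np.round(r[1]),r[2]); 
        for z in(0,.015): print(z,ray(f,b,z)[:,:2].round(4).tolist())
        x,y,w,h=cv2.boundingRect(k); p=P[y:y+h,x:x+w][m[y:y+h,x:x+w]>0]; print('z range',np.percentile(p[:,2],[2,50,98]).round(4))
# wedge height profile along rows
for v in range(186,270,6): print(v,P[v,444+int((v-189)*.13)].round(4), P[v,452].round(4))
crop=im[90:170,290:380]; cv2.imwrite('pics/foot.png',cv2.resize(crop,None,fx=6,fy=6,interpolation=cv2.INTER_CUBIC)[:,:,::-1])
crop=im[175:275,400:500]; cv2.imwrite('pics/wz.png',cv2.resize(crop,None,fx=6,fy=6,interpolation=cv2.INTER_CUBIC)[:,:,::-1])
f=pickle.load(open('pics/side0.pkl','rb'));cv2.imwrite('pics/sfoot.png',cv2.resize(f['image'][150:240,350:480],None,fx=6,fy=6,interpolation=cv2.INTER_CUBIC)[:,:,::-1])
```

```text
w [ 13 154 141] [ 0.437 -0.272  0.019]
s [ 13 150 141] [ 0.63  -0.297  0.007]
b [ 13 155 140] [0.415 0.277 0.032]
table [ 18 108 172] [ 17 119  92] foot [18 36 85] [ 0.6154 -0.0416  0.0212] [0.6704 0.2851 0.0215]
[168. 246.] [56. 26.] 85.03025817871094
0 [[0.4718, 0.3178], [0.4749, 0.2646], [0.3637, 0.2562], [0.3605, 0.309]]
0.015 [[0.4702, 0.3131], [0.4733, 0.2606], [0.3635, 0.2523], [0.3604, 0.3044]]
z range [0.0127 0.0287 0.0387]
[450. 227.] [75. 21.] 84.2894058227539
0 [[0.5127, -0.2482], [0.5156, -0.2893], [0.3676, -0.2979], [0.3646, -0.2572]]
0.015 [[0.5106, -0.2456], [0.5135, -0.2861], [0.3674, -0.2947], [0.3644, -0.2544]]
z range [0.0038 0.0157 0.0272]
[459. 129.] [13. 73.] 18.434947967529297
0 [[0.5695, -0.261], [0.7079, -0.3122], [0.6985, -0.3369], [0.5603, -0.2855]]
0.015 [[0.5666, -0.2582], [0.7033, -0.3088], [0.694, -0.3331], [0.5575, -0.2824]]
z range [0.0023 0.0074 0.0132]
[251.  46.] [190.  93.] 8.130102157592773
0 [[0.7596, 0.3202], [0.951, 0.2914], [0.879, -0.0927], [0.6908, -0.0609]]
0.015 [[0.7543, 0.3155], [0.9432, 0.2871], [0.8722, -0.0921], [0.6864, -0.0607]]
z range [0.1313 0.1353 0.14  ]
186 [ 0.5205 -0.2646  0.0009] [ 0.5197 -0.2799  0.0032]
192 [ 0.5083 -0.2638  0.0028] [ 0.5075 -0.279   0.0055]
198 [ 0.4962 -0.2652  0.0037] [ 0.495  -0.2776  0.0101]
204 [ 0.4832 -0.2629  0.013 ] [ 0.4834 -0.2774  0.0086]
210 [ 0.4717 -0.2649  0.0104] [ 0.4715 -0.2769  0.0089]
216 [ 0.4597 -0.2661  0.0118] [ 0.4595 -0.2759  0.0113]
222 [ 0.4476 -0.267   0.0151] [ 0.4473 -0.2745  0.0161]
228 [ 0.4357 -0.2683  0.0161] [ 0.4353 -0.2734  0.0191]
234 [ 0.4241 -0.2679  0.0157] [ 0.4237 -0.2731  0.0187]
240 [ 0.4121 -0.2686  0.0195] [ 0.412  -0.2724  0.0195]
246 [ 0.4005 -0.2702  0.0188] [ 0.4002 -0.2714  0.0227]
252 [ 0.3887 -0.271   0.0223] [ 0.3887 -0.271   0.0223]
258 [ 0.3771 -0.2707  0.0213] [ 0.3771 -0.2707  0.0213]
264 [ 0.3654 -0.2713  0.0258] [ 0.3654 -0.2688  0.029 ]
```

View pics/foot.png

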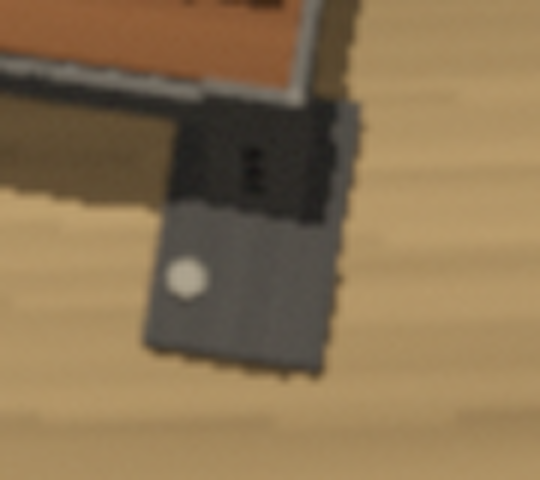

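View pics/wz.png

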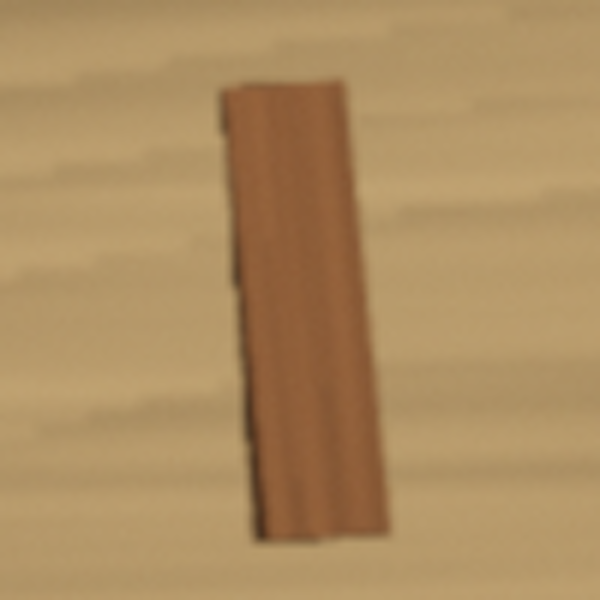

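View pics/sfoot.png

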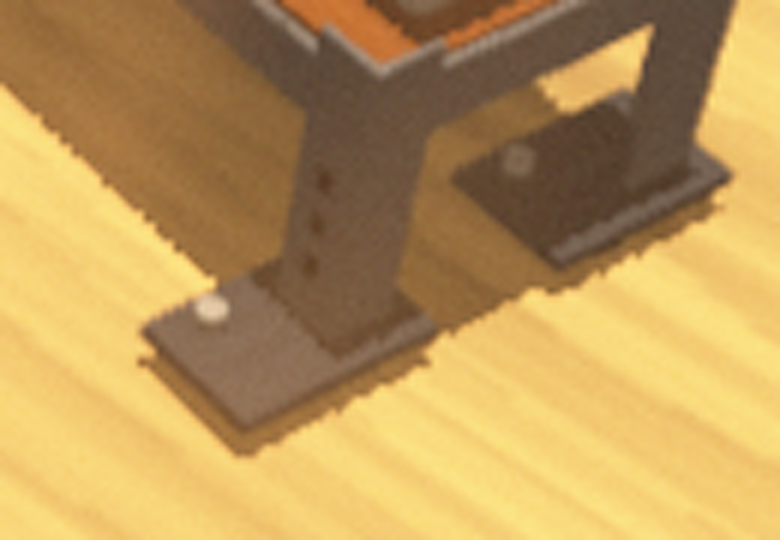

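Run:
```python
from h import *
f=pickle.load(open('pics/top0.pkl','rb')); g=pickle.load(open('pics/side0.pkl','rb'))
a=ray(f,np.array([(314.5,147.5),(343.7,152.3)])-.4,.018); b=ray(g,np.array([(373.8,205.8),(391.2,221.2)])-.4,.018)
for p in(a,b):
    d=p[0]-p[1]; print('foot',p.round(4).tolist(),np.linalg.norm(d),'mid',p.mean(0).round(4),'yaw of x', np.arctan2(-d[0],d[1]))
# side edges of foot plate, top
e=ray(f,np.array([(343.7,152.3),(348.5,117)]),.018); d=e[1]-e[0]; print('edge yaw',np.arctan2(d[1],d[0]))
t=ray(f,np.array([(437.2,189.7),(457.3,188.7)])-.4,.004); h=ray(f,np.array([(444.7,264.7),(464.7,264)])-.4,.025)
T,H=t.mean(0),h.mean(0); print(t.round(4),h.round(4),'len',np.linalg.norm((T-H)[:2]),'mid',(T+H)/2,'yaw',np.arctan2(*(T-H)[[1,0]]))
m=cv2.inRange(cv2.cvtColor(g['image'],cv2.COLOR_RGB2HSV),(3,150,60),(14,255,255))
c,_=cv2.findContours(m,cv2.RETR_EXTERNAL,2)
for k in c:
    if cv2.contourArea(k)>300: print(cv2.approxPolyDP(k,3,True)[:,0].tolist())
```

```text
foot [[0.603, -0.0098, 0.018], [0.5916, -0.0671, 0.018]] 0.05838458578354479 mid [ 0.5973 -0.0384  0.018 ] yaw of x -0.19689810537481936
foot [[0.5997, -0.013, 0.018], [0.592, -0.0689, 0.018]] 0.05641431319930924 mid [ 0.5958 -0.0409  0.018 ] yaw of x -0.13653516190883444
edge yaw -0.1620594142543757
[[ 0.5139 -0.2497  0.004 ]
 [ 0.5147 -0.2892  0.004 ]] [[ 0.3653 -0.2548  0.025 ]
 [ 0.3657 -0.293   0.025 ]] len 0.14892044794049958 mid [ 0.43990948 -0.27167051  0.0145    ] yaw 0.030207451420986412
[[438, 300], [388, 345], [387, 351], [404, 365], [453, 312]]
[[528, 271], [519, 262], [458, 286], [466, 296]]
[[246, 170], [232, 163], [197, 181], [200, 193], [215, 201], [243, 180]]
[[322, 84], [367, 126], [412, 159], [433, 154], [470, 133], [462, 129], [455, 139], [420, 154], [381, 122], [381, 109], [369, 113], [343, 92], [339, 78]]
[[41, 46], [0, 59], [0, 78], [42, 63]]
[[295, 16], [288, 24], [277, 26], [274, 33], [271, 28], [261, 31], [262, 35], [253, 37], [249, 44], [245, 41], [240, 48], [230, 41], [236, 57], [236, 85], [241, 89], [253, 78], [284, 64], [289, 56], [290, 60], [296, 57]]
```

```bash
python3 -m handwheel '[[0.7,1.8,0,-0.018],[1.4,3.5,0,-0.035],[1.4,3.5,0,-0.035],[1.4,3.5,0,-0.035],[1.4,3.5,0,-0.035],[1.4,3.5,0,-0.035],[1.4,3.5,0,-0.035],[1.4,3.5,0,-0.035],[1.4,3.5,0,-0.035],[1.4,3.5,0,-0.035],[0.6,2.0,0,-0.017],[0,0,0,0],[0,0,0,0]]' 0
python3 - <<'E'
from h import *
f=pickle.load(open('pics/top0.pkl','rb')); g=pickle.load(open('pics/side0.pkl','rb'))
print('wedge tip side',ray(g,[(438,300),(453,312)],.004).round(4), 'heel', ray(g,[(388,345)],.025).round(4))
a=ray(f,[(152,80),(340,107)],.134); d=a[0]-a[1]; print('deck front edge -> yaw',np.arctan2(-d[0],d[1]),a.round(3))
E
```

```text
t: 1.4
eef_pos: [0.3899, -0.2733, 0.4046]
ee_rot: [3.142, -0.0, -3.109]
force: [-0.1, -0.0, -0.3]
width: 0.0876
wedge tip side [[ 0.5117 -0.2549  0.004 ]
 [ 0.5103 -0.2901  0.004 ]] heel [[ 0.3624 -0.2565  0.025 ]]
deck front edge -> yaw -0.17937884311246594 [[ 0.709  0.275  0.134]
 [ 0.648 -0.061  0.134]]
```

```bash
python3 -m handwheel '[[0,0,-2,0],[0,0,-3,0],[0,0,-3,0],[0,0,-3,0],[0,0,-3,0],[0,0,-3,0],[0,0,-2,0],[0,0,-1.5,0],[0,0,-1,0],[0,0,-0.7,0],[0,0,0,0],[0,0,0,0]]' 0
python3 -m handwheel '[[0,0,0,0],[0,0,0,0],[0,0,0,0],[0,0,0,0],[0,0,0,0],[0,0,0,0],[0,0,0,0],[0,0,0,0]]' 0.9 20
```

```text
t: 2.6
eef_pos: [0.39, -0.2739, 0.1831]
ee_rot: [-3.141, 0.0, -3.111]
force: [0.7, 0.3, -0.5]
width: 0.0876
t: 3.4
eef_pos: [0.3899, -0.2736, 0.1827]
ee_rot: [3.142, -0.0, -3.111]
force: [0.2, -0.8, 1.8]
width: 0.0399
```

```bash
python3 -m handwheel '[[0,0,1,0],[0,0,2,0],[0,0,1,0],[0.3,1.3,0,-0.01],[0.6,2.6,0,-0.02],[0.6,2.6,0,-0.02],[0.6,2.6,0,-0.02],[0.6,2.6,0,-0.02],[0.6,2.6,0,-0.02],[0.6,2.6,0,-0.02],[0.6,2.6,0,-0.02],[0.6,2.6,0,-0.02],[0.6,2.6,0,-0.02],[0.5,1.2,0,-0.01],[0,0,-1,0],[0,0,-1.5,0],[0,0,-1,0],[0,0,-0.4,0],[0,0,0,0]]' 0.9 20
python3 - <<'E'
from h import *
grab('top','top1');grab('side','side1')
E
```

```text
t: 5.3
eef_pos: [0.4516, -0.0152, 0.1831]
ee_rot: [-3.141, -0.001, 2.972]
force: [-0.3, 0.5, -0.5]
width: 0.0398
```

View pics/top1.png

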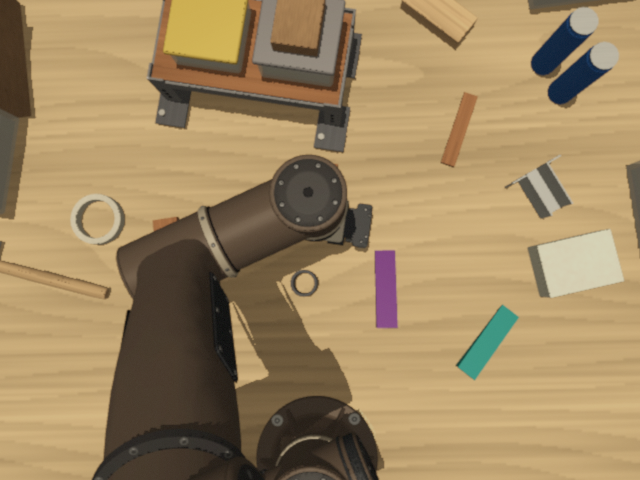

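View pics/side1.png

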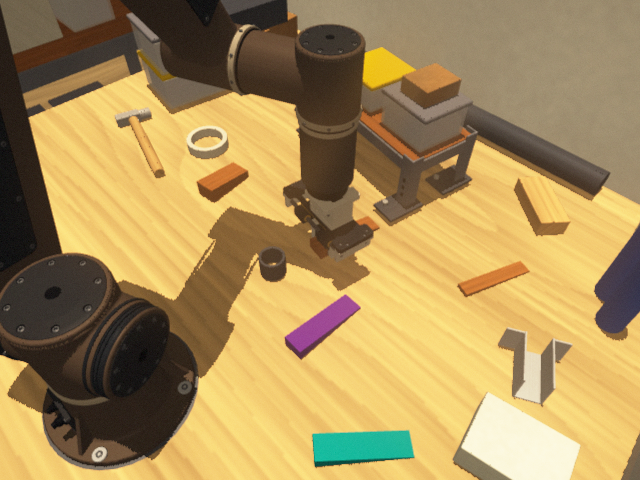

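The side view shows the tip at about (375,222), just short of the foot's corner at (391,221). I'll check the alignment in the same camera.

Run:
```python
from h import *
g=pickle.load(open('pics/side1.pkl','rb'))
cv2.imwrite('pics/s1z.png',cv2.resize(g['image'][180:270,290:420],None,fx=6,fy=6,interpolation=cv2.INTER_CUBIC)[:,:,::-1])
```

```text
(no output)
```

View pics/s1z.png

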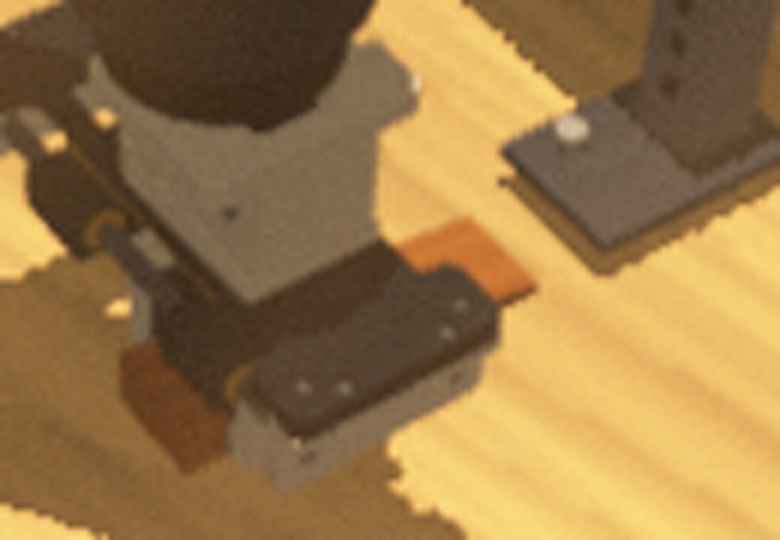

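```bash
python3 - <<'E'
from h import *
g=pickle.load(open('pics/side1.pkl','rb'))
t=ray(g,np.array([(368,216.2),(379.2,227.8)])-.4,.004);F=ray(g,np.array([(373.8,205.8),(391.2,221.2)])-.4,.018).mean(0)
T=t.mean(0);d=F-T;print(t.round(4),T,F,d)
for y in(-.15,-.17,-.19):
  x=np.array([np.cos(y),np.sin(y)]);n=np.array([-x[1],x[0]]);print(y,d[:2]@x,d[:2]@n)
E
python3 -m handwheel '[[0,0,0,0],[0,0,0,0],[0,0,0,0]]' 0.4 20
python3 -m handwheel '[[0,0,0,0],[0,0,0,0],[0,0,0,0],[0,0,0,0],[0,0,0,0],[0,0,0,0]]' 0.9 25
```

```text
[[ 0.5782 -0.017   0.004 ]
 [ 0.5701 -0.0562  0.004 ]] [ 0.57413081 -0.03660211  0.004     ] [ 0.59583883 -0.04091441  0.018     ] [ 0.02170802 -0.0043123   0.014     ]
-0.15 0.022108685567176153 -0.0010198754832524458
-0.17 0.022124660127310257 -0.0005775272812692148
-0.19 0.02213178511838497 -0.00013494807607373818
t: 5.7
eef_pos: [0.4519, -0.0146, 0.1839]
ee_rot: [3.141, 0.001, 2.972]
force: [0.7, 0.9, 0.8]
width: 0.0518
t: 6.3
eef_pos: [0.4519, -0.0146, 0.1837]
ee_rot: [3.142, 0.0, 2.972]
force: [-0.7, -0.1, 2.1]
width: 0.0398
```

```bash
python3 -m handwheel '[[0.5,-0.085,0,0],[1,-0.17,0,0],[1,-0.17,0,0],[1,-0.17,0,0],[1,-0.17,0,0],[1,-0.17,0,0],[1,-0.17,0,0],[0.5,-0.085,0,0],[0.2,-0.034,0,0],[0,0,0,0]]' 0.9 25
python3 -m handwheel '[[0.2,-0.034,0,0],[0.2,-0.034,0,0],[0.2,-0.034,0,0],[0.2,-0.034,0,0],[0.2,-0.034,0,0],[0.2,-0.034,0,0],[0,0,0,0]]' 0.9 25
```

```text
t: 7.3
eef_pos: [0.5243, -0.0272, 0.1838]
ee_rot: [-3.141, -0.0, 2.972]
force: [-1.7, -1.7, 5.2]
width: 0.0395
t: 8.0
eef_pos: [0.5344, -0.0293, 0.1837]
ee_rot: [-3.14, -0.004, 2.972]
force: [-10.3, 2.7, 15.3]
width: 0.0397
```

```bash
python3 -m handwheel '[[0.2,-0.034,0,0],[0.2,-0.034,0,0],[0.2,-0.034,0,0],[0,0,0,0]]' 0.9 25
python3 -m handwheel '[[0.2,-0.034,0,0],[0.2,-0.034,0,0],[0,0,0,0]]' 0.9 25
```

```text
t: 8.4
eef_pos: [0.5401, -0.0306, 0.1837]
ee_rot: [-3.14, -0.005, 2.972]
force: [-11.3, 1.3, 16.7]
width: 0.0396
t: 8.7
eef_pos: [0.5441, -0.0313, 0.1837]
ee_rot: [-3.14, -0.005, 2.972]
force: [-10.8, 1.0, 16.4]
width: 0.0396
```

```bash
python3 -m handwheel '[[0.2,-0.034,0,0],[0.2,-0.034,0,0],[0,0,0,0]]' 0.9 25
python3 -m handwheel '[[0.15,-0.025,0,0],[0.15,-0.025,0,0],[0,0,0,0]]' 0.9 30
python3 -m handwheel '[[0.1,-0.017,0,0],[0.1,-0.017,0,0],[0,0,0,0]]' 0.9 30
python3 - <<'E'
from h import *
grab('side','side2')
E
```

```text
t: 9.0
eef_pos: [0.5481, -0.032, 0.1837]
ee_rot: [-3.14, -0.005, 2.972]
force: [-10.8, 1.4, 15.7]
width: 0.0397
t: 9.3
eef_pos: [0.5511, -0.0325, 0.1836]
ee_rot: [-3.14, -0.005, 2.972]
force: [-11.8, 1.6, 16.1]
width: 0.0399
t: 9.6
eef_pos: [0.553, -0.0328, 0.1837]
ee_rot: [-3.14, -0.005, 2.972]
force: [-12.2, 1.2, 16.5]
width: 0.0401
```

View pics/side2.png

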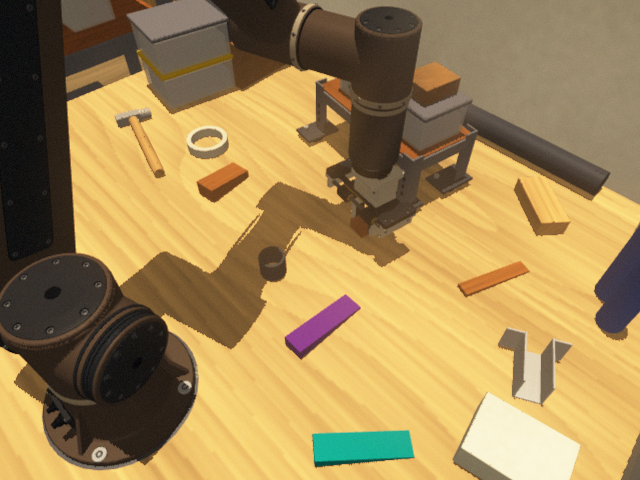

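Run:
```python
from h import *
g=pickle.load(open('pics/side2.pkl','rb'))
cv2.imwrite('pics/s2z.png',cv2.resize(g['image'][160:250,330:460],None,fx=6,fy=6,interpolation=cv2.INTER_CUBIC)[:,:,::-1])
```

```text
(no output)
```

View pics/s2z.png

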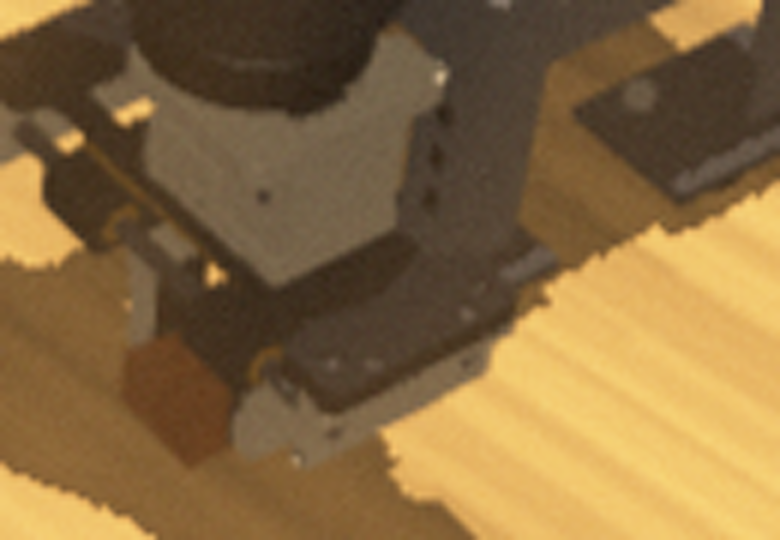

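Run:
```python
from h import *
g=pickle.load(open('pics/side2.pkl','rb'))
a=ray(g,[(320.8,258.3),(361.7,237.8)],0.0); print(a.round(4),(a[1]-a[0]).round(4),np.linalg.norm(a[1]-a[0]))
F=ray(g,np.array([(373.8,205.8),(391.2,221.2)])-.4,.018); n=np.array([-.169,-.986])
hm=a[1][:2]-n*0.02; x=np.array([.986,-.169]); o=hm+.075*x; print('origin est',o,'rel foot',(o-F.mean(0)[:2])@x,(o-F.mean(0)[:2])@[.169,.986])
```

```text
[[ 0.4254 -0.0284  0.    ]
 [ 0.5252 -0.0487  0.    ]] [ 0.0998 -0.0203  0.    ] 0.10179555277338294
origin est [ 0.60250198 -0.04161284] rel foot 0.006687900047528037 0.0004374205514403404
```

```bash
python3 -m handwheel '[[0.1,-0.017,0,0],[0.1,-0.017,0,0],[0,0,0,0]]' 0.9 45
python3 -m handwheel '[[0.1,-0.017,0,0],[0.1,-0.017,0,0],[0,0,0,0]]' 0.9 45
```

```text
t: 9.95
eef_pos: [0.5544, -0.0331, 0.1837]
ee_rot: [-3.139, -0.006, 2.972]
force: [-15.5, 3.2, 19.4]
width: 0.0396
t: 10.25
eef_pos: [0.5552, -0.0333, 0.1837]
ee_rot: [-3.139, -0.009, 2.971]
force: [-21.6, 7.0, 25.5]
width: 0.0399
```

```bash
python3 -m handwheel '[[0.1,-0.017,0,0],[0.1,-0.017,0,0],[0,0,0,0]]' 0.9 45
```

```text
t: 10.55
eef_pos: [0.5562, -0.0335, 0.1835]
ee_rot: [-3.138, -0.011, 2.971]
force: [-25.6, 9.5, 29.7]
width: 0.0395
```

```bash
python3 -m handwheel '[[0,0,0,0],[0,0,0,0],[0,0,0,0],[0,0,0,0],[0,0,0,0],[0,0,0,0]]' 0 
python3 -m handwheel '[[0,0,1,0],[0,0,2,0],[0,0,3,0],[-1,0,4,0],[-3,0,4,0],[-4,0,4,0],[-4,0,2,0],[0,4,0,0],[0,5,0,0],[0,5,0,0],[0,5,0,0],[0,4,0,0],[0,0,0,0]]' 0
python3 - <<'E'
from h import *
for n in('top','side'):
    f=grab(n,n+'3')
    y,x=((90,290) if n=='top' else (150,330)); cv2.imwrite(f'pics/{n}3z.png',cv2.resize(f['image'][y:y+100,x:x+133],None,fx=6,fy=6,interpolation=cv2.INTER_CUBIC)[:,:,::-1])
E
```

```text
t: 11.15
eef_pos: [0.561, -0.0332, 0.1835]
ee_rot: [-3.142, -0.0, 2.972]
force: [0.2, -0.2, 1.0]
width: 0.082
t: 12.45
eef_pos: [0.4455, 0.2007, 0.3798]
ee_rot: [3.14, 0.001, 2.976]
force: [0.0, -1.2, 0.9]
width: 0.0877
```

View pics/top3.png

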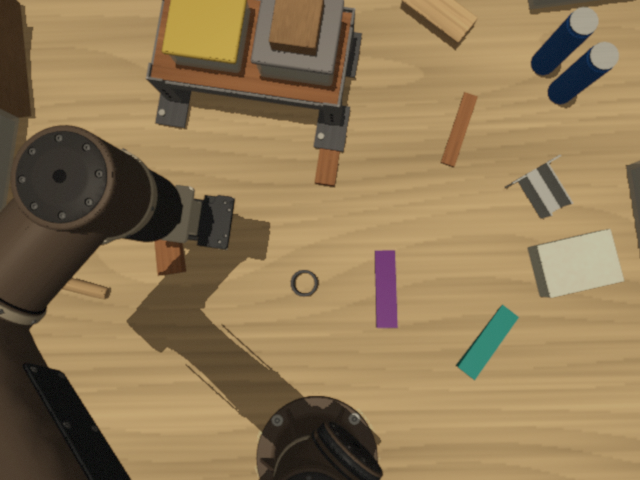

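View pics/side3z.png

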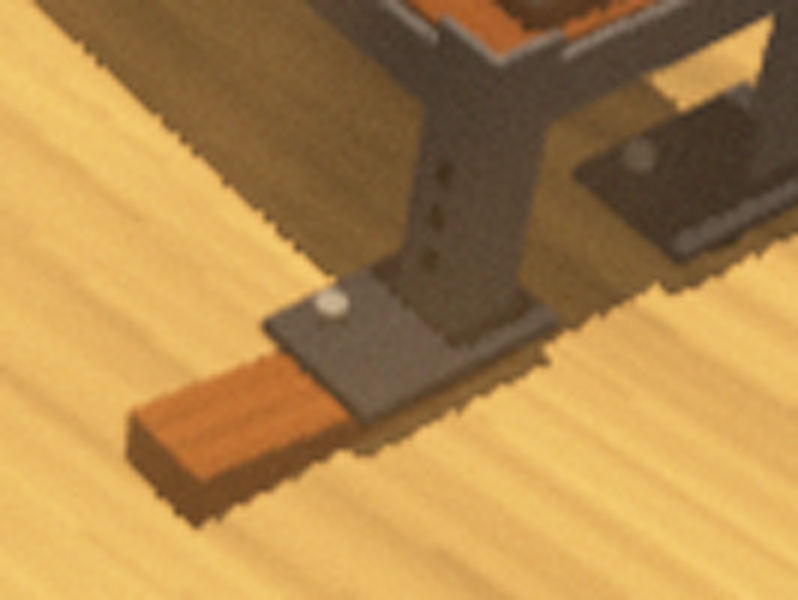

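View pics/top3z.png

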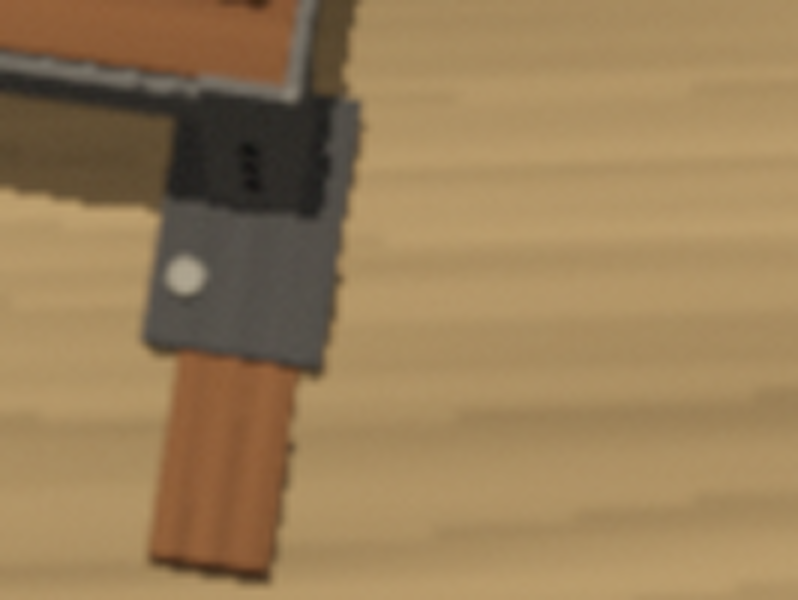

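Run:
```python
from h import *
f=pickle.load(open('pics/top3.pkl','rb'));g=pickle.load(open('pics/side3.pkl','rb'));g0=pickle.load(open('pics/side0.pkl','rb'))
E=ray(f,np.array([(290+147/6,90+342/6),(290+322/6,90+371/6)])-.4,.021);Hh=ray(f,np.array([(290+150/6,90+560/6),(290+268/6,90+573/6)])-.4,.025)
e,h=E.mean(0),Hh.mean(0);x=np.array([.986,-.169]);print(e,h,'visible',(e-h)[:2]@x,'lat',(e-h)[:2]@[.169,.986], 'yaw', np.arctan2(*(Hh[0]-Hh[1])[[0,1]]))
# vertical shift of foot region in side view: phase correlation on foot vs static back foot
a=cv2.cvtColor(g0['image'],7).astype(np.float32);b=cv2.cvtColor(g['image'],7).astype(np.float32)
for nm,(x0,y0,w,h) in dict(leg=(396,160,26,40),bolt=(378,194,14,12),deckR=(430,120,45,40),farfoot=(298,115,40,30)).items():
    w1=cv2.createHanningWindow((w,h),cv2.CV_32F); print(nm,cv2.phaseCorrelate(a[y0:y0+h,x0:x0+w],b[y0:y0+h,x0:x0+w],w1))
fl,R,t=cam(g); pr=lambda p:cv2.projectPoints(np.array([p],float),g['rvec'],g['tvec'],np.array([[fl,0,g['cx']],[0,fl,g['cy']],[0,0,1]]),None)[0].ravel()
print('3mm =',pr([.62,-.03,.021])-pr([.62,-.03,.018]))
P0=deproj(pickle.load(open('pics/top0.pkl','rb')));P=deproj(f)
for s in((slice(128,145),slice(322,342)),): print('top depth foot z',P0[s][...,2].mean(),P[s][...,2].mean())
```

```text
[ 0.59761379 -0.03845987  0.021     ] [ 0.52793328 -0.02835528  0.025     ] visible 0.07041266129317386 lat 0.0018128734026753382 yaw 0.1409737977247133
leg ((0.46152291437575776, -0.6409288944318412), 0.9680978448302657)
bolt ((0.7923890559412783, -0.6670052564985927), 0.9789363596174452)
deckR ((0.7638356774669397, -0.9735313042520417), 0.9402863009770711)
farfoot ((0.042806696654295706, -0.10182380156017423), 1.0096704880396525)
3mm = [ 0.14724569 -0.97613513]
top depth foot z 0.026094447364794583 0.02558098188431614
```

Run:
```python
from h import *
z=lambda P,a,b,c,d:np.round([np.median(P[a:b,c:d,2]),P[a:b,c:d,2].std()/np.sqrt((b-a)*(d-c))],5)
for v in('top','side'):
  for k in'03':
    P=deproj(pickle.load(open(f'pics/{v}{k}.pkl','rb')))
    print(v,k,z(P,130,145,324,341) if v=='top' else z(P,205,212,381,398),'bench',z(P,150,180,360,400) if v=='top' else z(P,230,260,410,440))
```

```text
top 0 [0.01945 0.00448] bench [0.00092 0.00137]
top 3 [0.02215 0.00447] bench [0.00088 0.00216]
side 0 [0.01881 0.00011] bench [0.00092 0.0019 ]
side 3 [0.02165 0.00012] bench [0.00084 0.0024 ]
```

The foot rose 2.7–2.8 mm by depth in both views, the wedge's insertion depth matches the jam, and nothing is touching it.

```bash
python3 -c "
from station import arm; print(arm.get_state()['t'], arm.job_done())"
```

```text
the job is handed in; nothing more can be done
12.55 None
```

The right wedge is jammed under the short foot, the gripper has let go, and the job was handed in at 12.55 s of robot time. I gripped the wedge near its heel, set it down in line with the foot, and let it settle flat. I then pushed it straight in until the force climbed to about 26 N and it stopped following the commands.

**Last checks, after backing the arm away:**
- **Insertion:** 70 mm of the wedge was still showing, so about 80 mm is under the foot. The jam was expected at 79 mm.
- **Alignment:** it sits about 2 mm off centre sideways. The wedge's heel edge puts it within about 0.06 rad of the foot's direction.
- **Foot height:** median depth puts the foot up 2.7 mm from the top camera and 2.8 mm from the side camera.
- **Other pieces:** I never touched the thin shim, the blunt wedge or the look-alikes. The last pictures show no sign that they moved, but I did not measure it.

**Checks that disagreed:**
- **Foot height:** a first comparison of mean top-camera depth showed no lift. That average was noisy, and the medians replaced it. Image shift in the side view gave a rough 2 to 3 mm.
- **Push force:** it ran at about 11–12 N through the lift, above the expected 3–8 N. The tool felt about 16 N upward during the push, so the wedge was probably levering against the grip. Nothing was left pressing on it after release.

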